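# Centre the chocolate egg on its stand

### The arm

A 6-joint arm with a two-finger parallel gripper is mounted at the origin on the work surface. World frame = base frame: x ahead of the robot, y to its left, z up, the work surface at z = 0. Lengths are in m, angles in rad, forces in N, time in s.
With the tool pointing down it reaches from about 0.325 to 1 m from the base axis. Payload 5.1 kg.
Tool frame: the origin (TCP) lies between the finger pads; the fingertips stand nose_length ahead of it and the grasp point (between the pads) lies 3 mm ahead of it (nose_length is the distance from the TCP to the fingertips, in m); y points along the fingers, z is the direction in which the jaws open and shut, and the axes are right-handed (so a half turn about y gives the same grasp; the last joint's range is limited). The gripper opens to 85 mm and grips with 20 to 120 N. Pads are 22 mm wide; open, the fingers measure 114 mm over their backs; the gripper's body (76 mm by 85 mm) begins 54 mm behind the grasp point. The pads swing forward as they close: fully open they stand 13 mm farther back than shut.
Start: joints at [1.208, 0.124, 1.65, -0, 1.367, -0.083], TCP at [0.18, 0.625, 0.253] pointing down, gripper open.
Joint ranges: [-2.61, 2.61], [-1.02, 2.33], [0.03, 2.71], [-1.35, 4.49], [0.32, 2.68], [-2.91, 2.91]. Speed limits (rad/s): [2.57, 2.57, 3.14, 3.14, 3.14, 3.14].

### API

Orientations are given as [roll, pitch, yaw] about the fixed x, y, z axes, in that order (R = Rz(yaw) Ry(pitch) Rx(roll)).
In Python, from station import observe, get_image, sign_off, recognise, regions_of, place_of, nose_length gives the robot as it stands. The module is installed in compiled form; this text tells all that it offers.
- The arm moves only by the tool drive_tool, never from a script. Its argument "plan" is text: rows parted by semicolons, each of 7 numbers parted by spaces: the shift along the tool's x, y, z in cm, then the turn, a rotation vector about the tool's x, y, z in rad, then the opening, from 0 (shut) to 1 (fully open). In form: x y z rx ry rz gripper; .... A call has 1 to 8 rows; each row shifts and turns the commanded pose from where the row before left it, along the tool's axes as they then stand; what a row does not reach is not made up. A row lasts 1/10 s, in which the tool goes at most 50 mm and 8.59 degrees, less where a joint would pass 70% of its speed; a pose out of reach is approached as far as the arm can. A call with a gripper value outside its range is refused whole. The fingers move at their own pace and stop on an object; "grip_force" is the grip in N (left out, the last holds). Time passes only in rows, so rows that do not move let the fingers close. It gives the time, the measured TCP pose, the force and the opening at its end, in the units of the state.
- observe(): the state, without advancing time (a new reading comes with each control period).
- get_image(name): name is "scene" or "top"; returns a dict with "img" (480x640x3 uint8, red, green, blue), "fx", "fy", "cx", "cy" (pixels), "position" and "rotation" of the camera in the world. Camera axes: x right, y down, z forward; pixel columns grow to the right and rows downward; lengths in m; the calibration is good to about 2 mm. A picture is of the moment at which its call begins. There is no depth.
- sign_off(): hands the job in, once; it reports no verdict.
Trained networks look in a picture, given as the dict that the camera call returned (one of the last four; its "shot" number tells which), for a name from the list of things; names that differ only in an ending like _2 or _b are one class to them, and where a whole thing is asked for, a point or a joint stands for the part that bears it (a point fixed in the world has none). Each returns a list of dicts, best first, with "confidence" (0 to 1); they miss things now and then, are a little off and sometimes report something else, mostly with a low value. They report only what shows in the picture. A call takes as long as a camera call. They do not tell look-alikes from the thing itself.
- recognise(picture, target): "box" ([left, top, width, height] in pixels, round what is visible of it).
- regions_of(picture, target): "pixels" (480x640 bool, what is visible of it) and "box" ([left, top, width, height] in pixels, round what is visible of it).
- place_of(picture, target): "xy" ([column, row] in pixels: a listed point, or the origin of a listed thing).
The state is a dict: "clock": time; "qpos": joint angles; "dq": joint speeds; "tau": joint torques, N m; "ee_pos": TCP position; "eef_rot": TCP orientation; "contact_force": force on the tool from outside, world axes, zero at the start; "torque": the same for the moment, N m; "opening": finger opening in m.
Only numpy, scipy, OpenCV 4.12 (cv2) and the standard library are available. Lean on these libraries where they do the work, as an engineer would, in place of code of your own. Each camera call takes 0.05 s, during which the arm holds its last target. There are 200 camera calls.

### The job

Two chocolate eggs stand on small white display stands; one egg has been put down off the middle of its stand. With light taps or gentle pushes of the fingers, nudge that egg along the plate until it stands upright in the middle of its stand, without tipping it, pinching it or lifting it, and without shifting its stand. Leave the other egg with its stand, the steel pastry ring and the spatula as they are, and finish with the fingers clear.

Things in the scene. Friction and masses are not known exactly. Their poses are not given: they have to be found in the camera images.
- egg: the brown chocolate egg to be centred, fixed on its own small round foot: one rigid piece, round about its upright z axis, 64 mm tall, about 90 g (60 to 120). Foot 32 mm diameter, 4 mm thick; 25 mm waist; widest, 44 mm, from 27 to 33 mm above the underside. Origin: centre of the foot's underside. It stands loose on stand's plate, its centre 20 to 30 mm off the middle in any direction
- egg_belt (a point): the point on that egg's upright axis at its widest part, 30 mm above the foot's underside. Chocolate slips on glazed porcelain (friction about 0.35, varying by a fifth): pushed slowly at this height or lower, the egg slides upright and stops when the push stops; pushed near its top, or struck, it rocks on its small foot and can fall
- stand: the stand that carries that egg: a white porcelain pedestal, round about its upright axis, 66 mm tall, loose, 0.55 kg: foot 82 mm diameter, slim stem, flat rimless round plate of 110 mm diameter (7 mm thick at the edge) on top. Origin: the centre of the underside of its foot
- stand_top (a point): the middle of the upper face of that stand's plate, where the centre of the egg's foot belongs; the plate is level, 96 mm above the bench
- egg2: the other egg, the same in shape, size and looks, already in the middle of its own stand; to be left alone. Origin: the centre of the underside of its foot
- stand2: the other egg's stand, the same as stand in every way; to be left alone. The two stands are at least 170 mm apart between centres; either may be the left one. Origin: the centre of the underside of its foot
- ring: bystander: an open steel pastry ring lying flat on the slab nearer the robot, 70 mm diameter, 40 mm tall, loose. Origin: the centre of its lower rim
- spatula: bystander: a 240 mm spatula with a blue handle lying on the slab beyond the stands, under 30 mm high, loose. Origin: the underside of the tool on its long axis; its x axis runs along it
- slab: the fixed black granite slab on the bench that all these stand on: 420 mm (x) by 680 mm (y), 30 mm thick. Origin: the centre of its underside
Mind the look-alikes: they are no part of the job. What is shaped like the egg but pink is not meant.

How it is judged:
On the way:
1. the fingers have touched the off-centre egg (contact force between the fingers and egg above 0.02 N).
At the end, for the whole second after the job is handed in: The egg stands upright and still on its stand's plate, its centre within 6 mm of the plate's middle; its stand is within 10 mm of where it was; the other egg still stands in the middle of its stand (horizontal distance between egg and stand_top below 0.006 m and z of egg in the frame of stand_top between -0.003 and 0.003 m and angle between each of egg, stand, egg2's own z axis and vertical below 0.05 rad and linear speed of egg below 0.01 m/s and distance of each of stand, egg2 from where it was at the start of the episode below 0.01 m and horizontal distance between egg2 and stand2 below 0.006 m); the robot touches nothing.
It fails at once if the egg is tipped by more than 17 degrees, knocked over or knocked off its plate (angle between egg's own z axis and vertical above 0.3 rad or z of egg in the frame of stand_top below -0.01 m).
It fails at once if the egg is lifted off its plate (z of egg in the frame of stand_top above 0.009 m).
It fails at once if the egg is pinched or struck hard (over 6 N from the fingers) (contact force between the fingers and egg above 6 N).
It fails at once if the stand is shifted by more than 10 mm (distance of stand from where it was at the start of the episode above 0.01 m).
It fails at once if a bystander is disturbed: the other egg or its stand by more than 10 mm, the pastry ring or the spatula by more than 15 mm (distance of any of egg2, stand2 from where it was at the start of the episode above 0.01 m or distance of any of ring, spatula from where it was at the start of the episode above 0.015 m).
It also fails if it takes over 45 s, if anything falls off the work surface, if the arm or the gripper's body presses on something with over 40 N, if the wrist force passes 120 N, or if a joint passes its speed limit or range.

## Working session

There is one attempt and no reset: what is moved stays moved. The work goes in short steps, Python scripts to look and compute and a tool call to move; the robot and the scene stay as the last step left them, time stands still between calls to the robot, and variables do not carry over. Pictures are saved under pics/ and viewed, about 8 in all and at most 12, crops included, and the job is handed in when it is done.

Besides the shell and the picture viewer there is one more tool, called after "Request:" as name(argument=value, ...) on one line, values as JSON. drive_tool: Moves the arm, as the interface text tells. Its arguments: {"type":"object","properties":{"plan":{"type":"string"},"grip_force":{"type":"number"}},"required":["plan"]}

```bash
mkdir -p pics; cat > h.py <<'E'
import numpy as np, cv2
from station import *
def save(p,name,crop=None,scale=1):
    im=p["img"][:,:,::-1]
    if crop: x,y,w,h=crop; im=im[y:y+h,x:x+w]
    cv2.imwrite("pics/"+name,cv2.resize(im,None,fx=scale,fy=scale,interpolation=cv2.INTER_CUBIC))
def ray(p,xy):
    d=np.array([(xy[0]-p["cx"])/p["fx"],(xy[1]-p["cy"])/p["fy"],1.])
    return np.array(p["position"]),np.array(p["rotation"])@d
def at_z(p,xy,z):
    o,d=ray(p,xy); return o+d*(z-o[2])/d[2]
def proj(p,X):
    c=np.array(p["rotation"]).T@(np.array(X)-p["position"]); return np.array([p["fx"]*c[0]/c[2]+p["cx"],p["fy"]*c[1]/c[2]+p["cy"]])
def tri(p,a,q,b):
    o1,d1=ray(p,a);o2,d2=ray(q,b);d1/=np.linalg.norm(d1);d2/=np.linalg.norm(d2)
    s=np.linalg.lstsq(np.c_[d1,-d2],o2-o1,rcond=None)[0]
    A=o1+s[0]*d1;B=o2+s[1]*d2; return (A+B)/2,np.linalg.norm(A-B)
E
python3 - <<'E'
from h import *
np.set_printoptions(precision=4,suppress=True)
print(observe(),nose_length)
S=get_image("scene");T=get_image("top")
save(S,"s0.png");save(T,"t0.png")
for n,p in(("S",S),("T",T)):
    print(n,p["position"],p["fx"],np.array(p["rotation"]).tolist())
    for t in("egg","egg_belt","stand","stand_top","ring","spatula"):
        print(t,[(np.round(r["xy"],1).tolist(),round(r["confidence"],2)) for r in place_of(p,t)],[(np.round(r["box"]).tolist(),round(r["confidence"],2)) for r in recognise(p,t)])
E
```

```text
{'clock': 0.0, 'qpos': array([ 1.2084,  0.1245,  1.6517,  0.    ,  1.3675, -0.0826]), 'dq': array([ 0.0003,  0.0007,  0.0001, -0.0023, -0.001 ,  0.0008]), 'tau': array([ -0.0006, -42.361 , -36.5455,  -0.0002,   0.007 ,  -0.0001]), 'ee_pos': array([0.1793, 0.6242, 0.2521]), 'eef_rot': array([-1.5728,  0.0002, -0.2798]), 'contact_force': array([-0.1598, -0.3872,  0.8115]), 'torque': array([ 0.0606, -0.0046,  0.0198]), 'opening': 0.08539395350145798} 0.022
S [1.4472 0.4955 0.7596] 620.8315283806047 [-2.1942641362877646, -0.01869491419461, 1.9835778553917625]
egg [([325.0, 372.7], 0.78), ([226.2, 185.4], 0.77), ([480.0, 306.0], 0.69), ([483.4, 271.5], 0.69), ([368.3, 227.3], 0.68), ([314.3, 204.4], 0.33)] [([358.0, 201.0, 22.0, 38.0], 0.98), ([478.0, 247.0, 18.0, 30.0], 0.98), ([313.0, 343.0, 25.0, 38.0], 0.68), ([471.0, 275.0, 25.0, 38.0], 0.58)]
egg_belt [([488.9, 260.1], 0.96), ([375.8, 219.2], 0.82), ([325.3, 355.2], 0.81), ([481.5, 293.2], 0.79)] [([310.0, 338.0, 29.0, 41.0], 0.9), ([476.0, 248.0, 26.0, 30.0], 0.81), ([471.0, 279.0, 25.0, 32.0], 0.58)]
stand [([228.5, 208.7], 0.65),
[... 642 characters left out ...]
81), ([268.0, 144.0, 21.0, 24.0], 0.79), ([180.0, 325.0, 18.0, 20.0], 0.69), ([371.0, 338.0, 35.0, 35.0], 0.34)]
egg_belt [([291.3, 283.9], 0.96), ([187.0, 335.3], 0.85), ([179.7, 285.1], 0.6)] [([179.0, 324.0, 23.0, 25.0], 0.76), ([171.0, 272.0, 24.0, 26.0], 0.73), ([280.0, 274.0, 25.0, 22.0], 0.72), ([269.0, 141.0, 21.0, 25.0], 0.66)]
stand [([464.3, 302.2], 0.85), ([304.4, 287.9], 0.69)] [([439.0, 271.0, 66.0, 64.0], 0.78), ([278.0, 258.0, 58.0, 57.0], 0.74)]
stand_top [([303.6, 287.1], 0.82)] [([276.0, 261.0, 55.0, 59.0], 0.94)]
ring [([384.3, 350.3], 0.77)] [([368.0, 341.0, 39.0, 31.0], 0.62)]
spatula [([390.2, 205.3], 0.91), ([385.0, 353.6], 0.28)] [([334.0, 190.0, 120.0, 29.0], 0.79)]
```

```bash
sed -i 's/^def ray/def Rm(r): return Rotation.from_euler("xyz",r).as_matrix()\ndef ray/; s/np.array(p\["rotation"\])/Rm(p["rotation"])/; 2a from scipy.spatial.transform import Rotation' h.py
python3 - <<'E'
from h import *
a=cv2.imread("pics/t0.png");b=cv2.imread("pics/s0.png")
cv2.imwrite("pics/c0.png",cv2.resize(a[240:350,150:530],(798,231),interpolation=3))
np.set_printoptions(precision=4,suppress=True)
T=dict(position=[0.4363,0.1225,0.991],rotation=[-2.961747255977834, 0.0175068418827542, -1.5899301789742073],fx=473.5857,fy=473.5857,cx=320,cy=240)
for n,xy,z in(("top",(303.6,287.1),.096),("belt",(291.3,283.9),.126),("stand2",(464.3,302.2),.03),("ring",(384,350),.03),("spat",(390,205),.03),("e2",(471,301.8),.096)): print(n,at_z(T,xy,z))
E
```

```text
top [0.5096 0.1677 0.096 ]
belt [0.5135 0.1886 0.126 ]
stand2 [ 0.4782 -0.1508  0.03  ]
ring [0.3878 0.0138 0.03  ]
spat [ 0.6822 -0.0114  0.03  ]
e2 [ 0.4758 -0.1445  0.096 ]
```

View pics/t0.png

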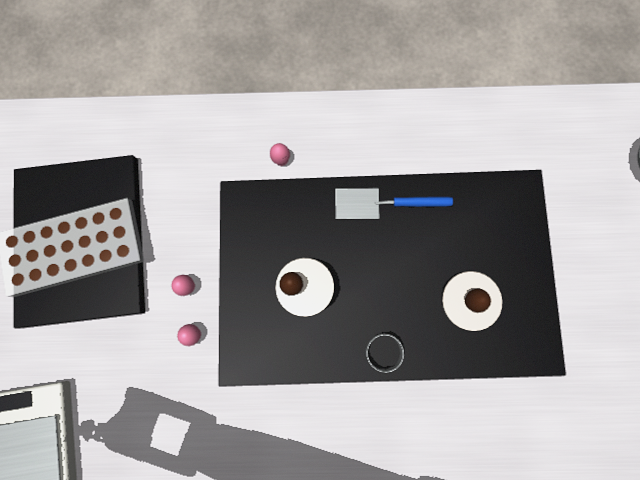

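View pics/s0.png

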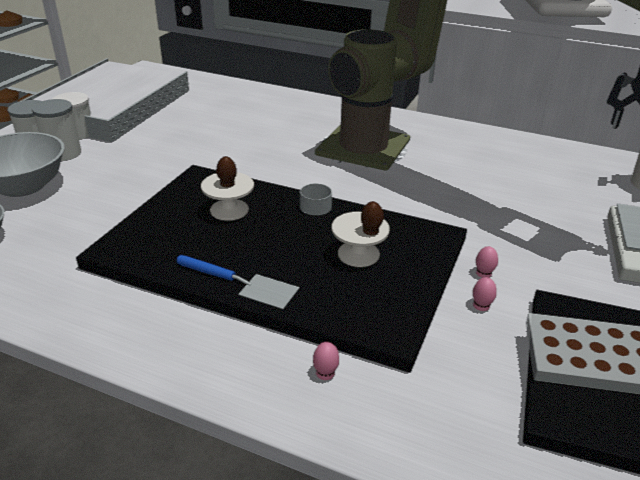

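The scene holds two brown eggs. The left one at top (291,284), scene (371,217), is clearly off the middle of its plate at (304,288). The right one at (478,300), scene (227,171), is centred on its plate. The pink look-alikes are at top (280,154), (182,285) and (188,334), and I'm ignoring them. I choose the left egg and will now measure by silhouette.

```bash
cat >> h.py <<'E'
from scipy.optimize import least_squares
th=np.linspace(0,2*np.pi,60,endpoint=False)
def circ(x,y,r,z): return np.c_[x+r*np.cos(th),y+r*np.sin(th),np.full(60,z)]
PROF=[(16,0),(16,4),(12.5,8),(18.5,16),(21,22),(22,27),(22,33),(21,42),(18,50),(13,57),(7,62),(1,64)]
def hullc(p,rings):
    P=np.array([proj(p,X) for X in np.vstack(rings)],np.float32)
    m=cv2.moments(cv2.convexHull(P)); return np.array([m["m10"]/m["m00"],m["m01"]/m["m00"]])
def maskc(m,near):
    n,l,s,c=cv2.connectedComponentsWithStats(m.astype(np.uint8))
    k=[i for i in range(1,n) if s[i,4]>60]
    i=min(k,key=lambda i:np.linalg.norm(c[i]-near)); q=cv2.findContours((l==i).astype(np.uint8),0,1)[0][0]
    h=cv2.convexHull(q); M=cv2.moments(h); return np.array([M["m10"]/M["m00"],M["m01"]/M["m00"]]),s[i].tolist(),h
def brown(p):
    a=p["img"].astype(int); return (a[...,0]>1.5*a[...,2]+8)&(a[...,0]<150)
def egg_xy(p,guess,z0=.096):
    c,s,_=maskc(brown(p),proj(p,[*guess,z0+.032]))
    r=least_squares(lambda v:hullc(p,[circ(*v,a/1e3,z0+b/1e3) for a,b in PROF])-c,guess,x_scale=.01); return r.x,s
def plate_xy(p,guess):
    g=proj(p,[*guess,.096]); a=p["img"].astype(int); w=(a.min(2)>150)|brown(p)
    c,s,h=maskc(w&(np.hypot(*(np.indices(w.shape)[::-1]-g[:,None,None]))<60),g)
    # ellipse of white rim only
    q=cv2.findContours(((a.min(2)>150)&w).astype(np.uint8),0,1)[0]
    q=min(q,key=lambda k:np.linalg.norm(k.mean((0,1))-g)if len(k)>60 else 1e9); e=cv2.fitEllipse(cv2.convexHull(q))
    return at_z(p,e[0],.096)[:2],e
def blob(mask,near):return maskc(mask,near)
E
python3 - <<'E'
from h import *
np.set_printoptions(precision=4,suppress=True)
T=get_image("top");S=get_image("scene")
print(T["cx"],T["cy"],S["cx"],S["cy"])
for n,eg,st in(("egg",(.51,.188),(.51,.168)),("egg2",(.478,-.15),(.478,-.15))):
    for p in(T,S):
        print(n,egg_xy(p,np.array(eg)),plate_xy(p,st),'model plate px',proj(p,[*st,.096]))
# two-view height check
for t in ("stand_top","egg_belt"):
    X={"stand_top":[.51,.168,.096],"egg_belt":[.513,.188,.126]}[t]
    b=[min((r["xy"] for r in place_of(p,t)),key=lambda v:np.linalg.norm(v-proj(p,X))) for p in(T,S)]
    print(t,b,tri(T,b[0],S,b[1]))
print(S["img"][226,345],S["img"][245,345],T["img"][290,315],T["img"][283,291])
i=cv2.resize(S["img"][190:275,310:410],(400,340),interpolation=2);j=cv2.resize(T["img"][245:330,260:360],(400,340),interpolation=2)
cv2.imwrite("pics/c1.png",np.hstack([i,j])[:,:,::-1])
E
```

```text
325.07201831784215 237.26507585146646 320.9916629449155 246.4978939548707
egg (array([0.5098, 0.1991]), [280, 272, 22, 23, 386]) (array([0.6004, 0.0601]), ((364.10614013671875, 235.8355255126953), (509.3975830078125, 941.5814819335938), 93.90560150146484)) model plate px [308.5515 284.1769]
egg (array([0.5075, 0.2011]), [361, 202, 23, 33, 469]) (array([0.6913, 0.1602]), ((311.426025390625, 279.26019287109375), (375.6771240234375, 743.8493041992188), 108.56233215332031)) model plate px [354.0977 226.6631]
egg2 (array([ 0.4727, -0.1368]), [465, 289, 25, 23, 441]) (array([0.6004, 0.0601]), ((364.10614013671875, 235.8355255126953), (509.3975830078125, 941.5814819335938), 93.90560150146484)) model plate px [478.9756 297.8349]
egg2 (array([ 0.472 , -0.1363]), [215, 157, 21, 30, 370]) (array([0.6913, 0.1602]), ((311.426025390625, 279.26019287109375), (375.6771240234375, 743.8493041992188), 108.56233215332031)) model plate px [219.6486 183.3383]
stand_top [[304.4, 288.3], [361.4, 225.8]] (array([0.5018, 0.1778, 0.0959]), np.float64(0.0039114475262232605))
egg_belt [[289.7, 284.9], [371.1, 217.0]] (array([0.5072, 0.2003, 0.1254]), np.float64(0.0013711824570651733))
[199 197 190] [87 88 85] [242 242 239] [94 59 41]
```

View pics/c1.png

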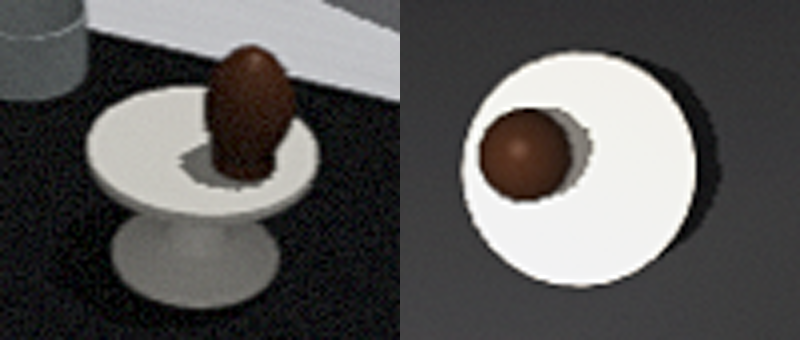

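The crop confirms the brown egg on the left stand, off towards the plate's +y side. The plate fit leaked past its window, so I'll restrict it to the local area.

```bash
cat >> h.py <<'E'
def plate_xy(p,guess,r=50):
    x,y=proj(p,[*guess,.096]).astype(int); w=p["img"][y-r:y+r,x-r:x+r].min(2)>125
    n,l,s,c=cv2.connectedComponentsWithStats(w.astype(np.uint8),connectivity=4)
    i=min(range(1,n),key=lambda i:np.linalg.norm(c[i]-r)if s[i,4]>600 else 1e9)
    q=cv2.convexHull(np.argwhere(l==i)[:,::-1].astype(np.int32)); e=cv2.fitEllipse(q)
    return at_z(p,np.array(e[0])+[x-r,y-r],.096)[:2],np.array(e[1])
E
python3 - <<'E'
from h import *
np.set_printoptions(precision=4,suppress=True)
T=get_image("top");S=get_image("scene")
for st in((.504,.178),(.475,-.137)):
    for p in(T,S):
        e=[proj(p,X) for X in circ(*st,.055,.096)]; print(plate_xy(p,st,44 if p is T else 36),cv2.fitEllipse(np.array(e,np.float32))[1])
o=observe();R=Rm(o["eef_rot"]);print(R)
E
```

```text
(array([0.5051, 0.1762]), array([58.1019, 58.6543])) (58.07917785644531, 58.67784118652344)
(array([0.5078, 0.1795]), array([31.6367, 57.604 ])) (31.819982528686523, 57.3806266784668)
(array([ 0.4728, -0.1366]), array([58.009 , 61.0031])) (57.734554290771484, 60.9611701965332)
(array([ 0.3875, -0.1899]), array([72.9343, 76.2715])) (25.990779876708984, 52.54182815551758)
[[ 0.9611 -0.      0.2761]
 [-0.2761 -0.      0.9611]
 [-0.     -1.     -0.    ]]
```

Request:
drive_tool(plan="0 0 0 0 -0.077 0 1; 2.7 0 -2.3 0 0 0 1; 2.7 0 -2.3 0 0 0 1; 2.7 0 -2.3 0 0 0 1; 2.7 0 -2.3 0 0 0 1; 2.7 0 -2.3 0 0 0 1; 2.7 0 -2.3 0 0 0 1; 2.7 0 -2.3 0 0 0 1")

```text
clock: 2.5
ee_pos: [0.3329, 0.4278, 0.2535]
eef_rot: [-1.57, -0.0, -0.203]
contact_force: [0.3, 0.2, -0.2]
opening: 0.0853
```

Request:
drive_tool(plan="2.7 0 -2.3 0 0 0 1; 2.7 0 -2.3 0 0 0 1; 2.7 0 -2.3 0 0 0 1; 2.7 0 -2.3 0 0 0 1; 2.7 0 -2.3 0 0 0 1; 2.7 0 -2.3 0 0 0 1; 2.7 0 -2.3 0 0 0 1; 0 0 0 0 0 0 1")

```text
clock: 3.3
ee_pos: [0.4868, 0.2305, 0.2535]
eef_rot: [-1.571, -0.001, -0.207]
contact_force: [-0.1, 0.1, 0.9]
opening: 0.0857
```

```bash
cat > d.py <<'E'
import sys; from h import *
t=np.array([float(v) for v in sys.argv[1:4]]); o=observe(); R=Rm(o["eef_rot"])
np.set_printoptions(precision=4,suppress=True)
print(o["clock"],o["ee_pos"],o["opening"],"tool z",R[:,2],"delta cm",100*R.T@(t-o["ee_pos"]),o["contact_force"])
E
python3 d.py .5098 .1991 .252
```

```text
3.3 [0.4868 0.2305 0.2535] 0.08565316958009984 tool z [ 0.2059  0.9786 -0.0007] delta cm [ 2.897   0.1498 -2.5979] [-0.0944  0.0916  0.9053]
```

Request:
drive_tool(plan="1.5 0 -1.3 0 0 0 1; 1.4 0 -1.3 0 0 0 1; 0 1 0 0 0 0 1; 0 1.5 0 0 0 0 1; 0 1.5 0 0 0 0 1; 0 0 0 0 0 0 1; 0 0 0 0 0 0 1")

```text
clock: 4.0
ee_pos: [0.5072, 0.2023, 0.2121]
eef_rot: [-1.572, 0.002, -0.202]
contact_force: [0.1, 1.0, 0.0]
opening: 0.0855
```

```bash
python3 d.py .5098 .1991 .126; python3 - <<'E'
from h import *
S=get_image("scene");T=get_image("top");save(S,"s2.png",(290,80,160,180),3)
print(egg_xy(S,np.array([.5098,.1991])))
E
```

```text
4.0 [0.5072 0.2023 0.2121] 0.08551344658232866 tool z [ 0.2005  0.9797 -0.0009] delta cm [ 0.3374  8.6091 -0.2526] [0.1103 1.0268 0.0082]
(array([0.50777059, 0.20083388]), [361, 202, 23, 33, 423])
```

View pics/s2.png

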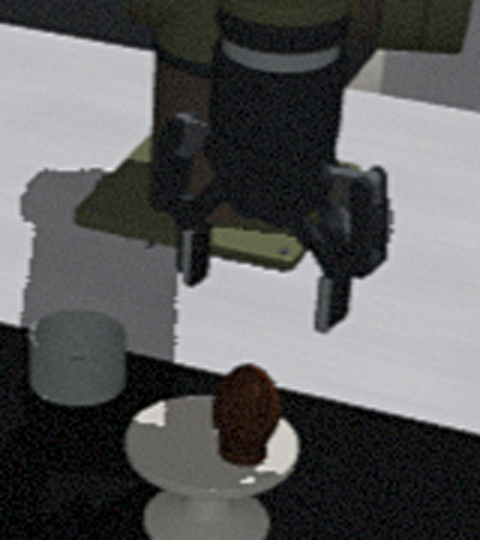

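The picture shows both open fingertips above the egg, at crop (325,330) and (193,283), straddling it along the push line. The knuckles are well above. I'll check tip height against the model.

```bash
python3 - <<'E'
from h import *
S=get_image("scene");o=observe();z=Rm(o["eef_rot"])[:,2]
for s in(1,-1):
  for d in(.022,.009): print(s,d,(proj(S,o["ee_pos"]+s*.046*z-[0,0,d])-[290,80])*3)
E
```

```text
1 0.022 [320.46562424 343.80157861]
1 0.009 [322.4511557  324.81632334]
-1 0.022 [190.1220408  297.45730928]
-1 0.009 [191.16599559 278.86832361]
```

Request:
drive_tool(plan="0.3 0 -0.3 0 0 0 1; 0 1.5 0 0 0 0 1; 0 1.5 0 0 0 0 1; 0 1.5 0 0 0 0 1; 0 0 0 0 0 0 1; 0 0 0 0 0 0 1")

```text
clock: 4.75
ee_pos: [0.5099, 0.1981, 0.1671]
eef_rot: [-1.572, 0.002, -0.203]
contact_force: [-0.6, 0.8, -0.3]
opening: 0.0856
```

```bash
python3 d.py .5098 .1991 .126; python3 - <<'E'
from h import *
S=get_image("scene");T=get_image("top");save(S,"s3.png",(290,80,160,180),3)
E
```

```text
4.75 [0.5099 0.1981 0.1671] 0.08560285078652125 tool z [ 0.2015  0.9795 -0.001 ] delta cm [-0.0179  4.105   0.0982] [-0.6334  0.8138 -0.2514]
```

View pics/s3.png

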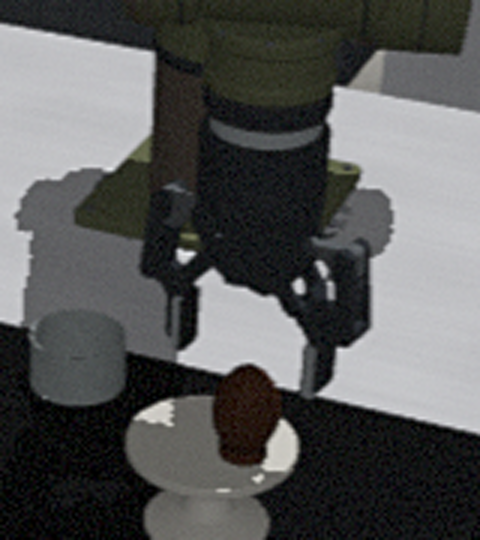

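Fingertips reach about 12 mm below the TCP when open. I'm descending to TCP z ≈ 0.124, which puts the tips about 16 mm above the plate and the body 15 mm above the egg top.

Request:
drive_tool(plan="0 1 0 0 0 0 1; 0 1 0 0 0 0 1; 0 1 0 0 0 0 1; 0 0.7 0 0 0 0 1; 0 0.6 0 0 0 0 1; 0 0 0 0 0 0 1; 0 0 0 0 0 0 1")

```text
clock: 5.55
ee_pos: [0.5105, 0.1983, 0.1253]
eef_rot: [-1.571, 0.0, -0.203]
contact_force: [-0.4, 0.2, 0.6]
opening: 0.0852
```

```bash
python3 d.py .5051 .1762 .124; python3 - <<'E'
from h import *
S=get_image("scene");T=get_image("top");save(S,"s4.png",(290,80,160,180),3)
E
```

```text
5.55 [0.5105 0.1983 0.1253] 0.08517658660174553 tool z [ 0.2014  0.9795 -0.    ] delta cm [-0.0808  0.1263 -2.2763] [-0.4447  0.2223  0.5622]
```

View pics/s4.png

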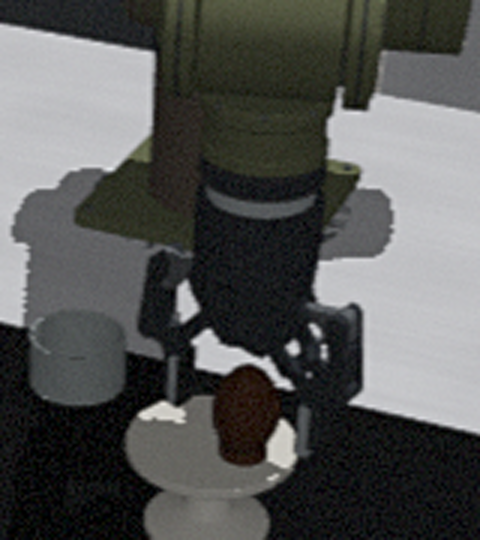

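The fingers now straddle the egg with clear gaps of about 20 mm each side. I'll start the slow push along tool -z.

Request:
drive_tool(plan="-0.1 0 -0.5 0 0 0 1; 0 0 -0.5 0 0 0 1; 0 0 -0.4 0 0 0 1; 0 0 -0.2 0 0 0 1; 0 0 -0.2 0 0 0 1; 0 0 -0.2 0 0 0 1; 0 0 -0.2 0 0 0 1; 0 0 -0.2 0 0 0 1")

```text
clock: 6.45
ee_pos: [0.5046, 0.175, 0.1254]
eef_rot: [-1.571, -0.0, -0.203]
contact_force: [0.2, 1.0, -0.1]
opening: 0.0855
```

Request:
drive_tool(plan="0 0 -0.2 0 0 0 1; 0 0 -0.2 0 0 0 1; 0 0 -0.2 0 0 0 1; 0 0 -0.2 0 0 0 1; 0 0 -0.2 0 0 0 1; 0 0 -0.2 0 0 0 1; 0 0 -0.2 0 0 0 1; 0 0 0 0 0 0 1")

```text
clock: 7.25
ee_pos: [0.5017, 0.161, 0.1253]
eef_rot: [-1.571, 0.0, -0.203]
contact_force: [0.3, 0.0, 0.2]
opening: 0.0856
```

```bash
python3 d.py .5051 .1762 .124; python3 - <<'E'
from h import *
S=get_image("scene");T=get_image("top")
print(egg_xy(S,np.array([.506,.182])),egg_xy(T,np.array([.506,.182])))
i=cv2.resize(S["img"][130:275,310:410],(400,580),interpolation=2);j=cv2.resize(T["img"][215:360,260:360],(400,580),interpolation=2)
cv2.imwrite("pics/c5.png",np.hstack([i,j])[:,:,::-1])
E
```

```text
7.25 [0.5017 0.161  0.1253] 0.08563538311784843 tool z [ 0.2016  0.9795 -0.0003] delta cm [0.0261 0.1273 1.5556] [0.3461 0.0143 0.2197]
(array([0.50562203, 0.18012958]), [352, 199, 19, 33, 371]) (array([ 0.47266575, -0.13684853]), [465, 289, 25, 23, 440])
```

View pics/c5.png

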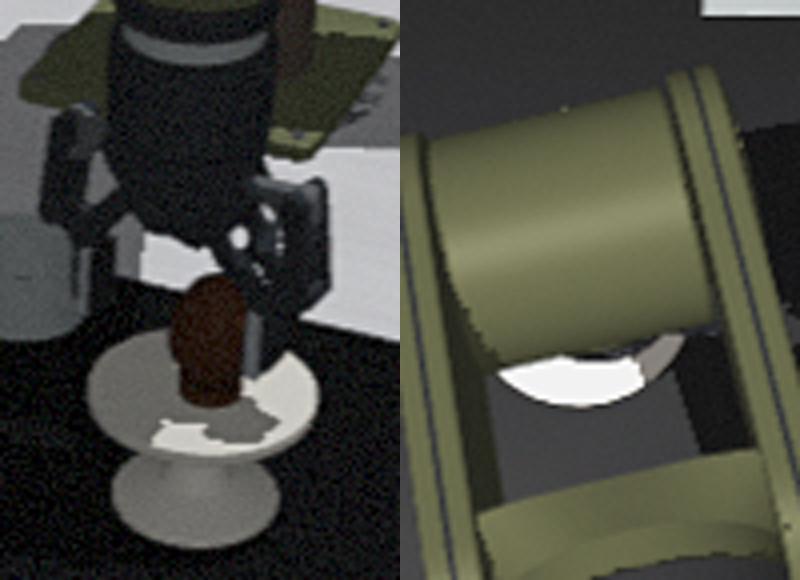

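The egg is upright and touching the right finger (crop 245,345), about 5 mm short of the middle by geometry. I'll push 4–5 mm more, back off 2 cm, then lift and swing away for a clear top view.

Request:
drive_tool(plan="0 0 -0.2 0 0 0 1; 0 0 -0.2 0 0 0 1; 0 0 -0.1 0 0 0 1; 0 0 0 0 0 0 1; 0 0 0.4 0 0 0 1; 0 0 0.8 0 0 0 1; 0 0 0.8 0 0 0 1; 0 0 0 0 0 0 1")

```text
clock: 8.15
ee_pos: [0.5051, 0.1771, 0.1254]
eef_rot: [-1.57, -0.0, -0.202]
contact_force: [0.5, -0.1, 0.2]
opening: 0.0852
```

Request:
drive_tool(plan="0 -1 0 0 0 0 1; 0 -2 0 0 0 0 1; 0 -3 0 0 0 0 1; 0 -3 0 0 0 0 1; -3 0 3 0 0 0 1; -3 0 4 0 0 0 1; -3 0 4 0 0 0 1; -3 0 4 0 0 0 1")

```text
clock: 8.95
ee_pos: [0.4168, 0.3485, 0.2166]
eef_rot: [-1.57, -0.001, -0.204]
contact_force: [0.7, 0.3, -0.6]
opening: 0.0858
```

```bash
python3 d.py .5051 .1762 .124; cat > look.py <<'E'
from h import *
import sys
S=get_image("scene");T=get_image("top")
for p,r in((T,44),(S,36)): print(egg_xy(p,np.array([.505,.177])),plate_xy(p,(.505,.178),r))
i=cv2.resize(S["img"][130:275,310:410],(400,580),interpolation=2);j=cv2.resize(T["img"][215:360,260:360],(400,580),interpolation=2)
cv2.imwrite("pics/"+sys.argv[1],np.hstack([i,j])[:,:,::-1])
E
python3 look.py c6.png
```

```text
8.95 [0.4168 0.3485 0.2166] 0.08576995630473269 tool z [0.2022 0.9793 0.0011] delta cm [ 12.1236   9.2597 -15.0935] [ 0.7133  0.2653 -0.5866]
(array([0.50531286, 0.17576638]), [293, 275, 22, 22, 387]) (array([0.50619521, 0.17439128]), array([55.8179245 , 58.77385712]))
(array([0.5021503 , 0.17749842]), [350, 198, 24, 33, 461]) (array([0.51422455, 0.17579373]), array([29.61147118, 52.9901123 ]))
```

View pics/c6.png

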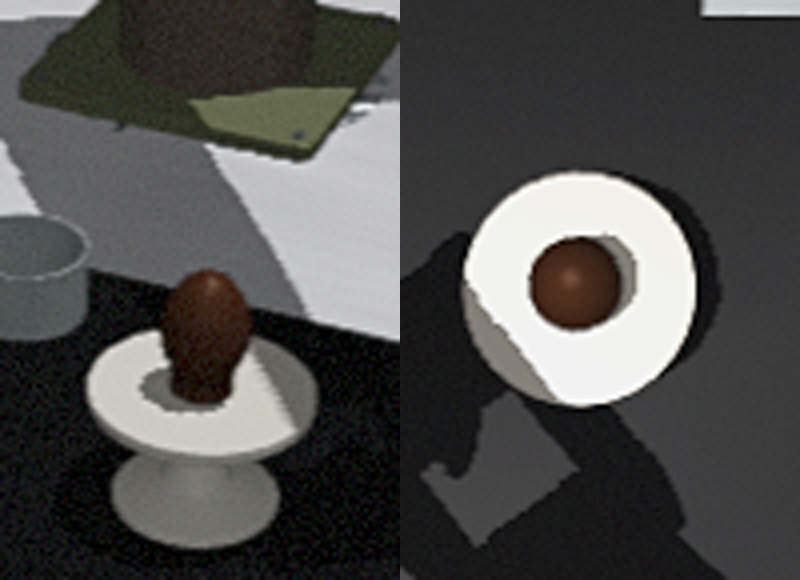

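The egg stands upright and centred in the top view, at crop (575,284) with the plate at (579,288), where the egg's height accounts for the parallax. The arm's shadow spoils the plate fit, so I'll move the arm further off and check again.

Request:
drive_tool(plan="-3 0 3 0 0 0 1; -3 0 3 0 0 0 1; -3 0 3 0 0 0 1; -3 0 3 0 0 0 1; -2 0 3 0 0 0 1; 0 0 3 0 0 0 1; 0 0 0 0 0 0 1; 0 0 0 0 0 0 1")

```text
clock: 9.85
ee_pos: [0.317, 0.5514, 0.2155]
eef_rot: [-1.572, -0.0, -0.203]
contact_force: [-0.2, 0.1, -0.4]
opening: 0.0856
```

```bash
python3 look.py c7.png; python3 - <<'E'
from h import *
T=get_image("top");print("egg2",egg_xy(T,np.array([.4727,-.1368])),plate_xy(T,(.475,-.137),44)); print(observe()["clock"])
a=cv2.imread("pics/t0.png");b=T["img"][:,:,::-1]
print("ring/spatula px diff",cv2.absdiff(a,b)[180:225,325:460].max(),cv2.absdiff(a,b)[330:375,360:410].max())
E
```

```text
(array([0.50533807, 0.17575463]), [293, 275, 22, 22, 389]) (array([0.50513036, 0.17619645]), array([58.10192108, 58.65433884]))
(array([0.50343981, 0.17733073]), [350, 198, 23, 33, 454]) (array([0.50759103, 0.17962253]), array([31.68575478, 57.47038651]))
egg2 (array([ 0.47264264, -0.13685454]), [465, 289, 25, 23, 439]) (array([ 0.47288764, -0.13661993]), array([57.96457672, 61.01085663]))
10.0
ring/spatula px diff 11 13
```

```bash
python3 -c "from station import *; print(sign_off())"
```

```text
the job is handed in; nothing more can be done
None
```

I centred the off-centre brown egg on its stand and handed the job in after about 10 s of robot time. I straddled it with the open fingers and slid it about 24 mm with one slow push of a finger pad at belt height. Then I backed off, lifted and moved the arm well clear.

**Egg:** The last top view puts the egg 0.5 mm from the plate's middle. The close pictures after the push show it upright.

**Stand, other egg, ring and spatula:** In the top view the stand's plate fit was the same before and after. The other egg and its stand had moved less than 1 mm. The ring and spatula areas were unchanged apart from image noise.

**One check disagreed:** The scene camera's plate fit put the egg about 4.8 mm off the middle. That view was already about 5 mm off from the top view, in the same direction, before any contact, probably because its fit includes the plate's side. I relied on the top view, whose fit of the untouched centred egg agreed to within 0.3 mm.

I could not confirm contact by force, because the push was smaller than the sensor's noise. The egg's movement is the evidence that the finger touched it.

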